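# Seat the pointed centre in the inspection spindle

## Robot

A 7-joint arm with a two-finger parallel gripper is mounted at the origin on the work surface. World frame = base frame: x ahead of the robot, y to its left, z up, the work surface at z = 0. Lengths are in m, angles in rad, forces in N, time in s.
With the tool pointing down it reaches from about 0.4 to 0.85 m from the base axis. Payload 10.4 kg.
Tool frame: the origin (TCP) lies on the front face of the gripper's body, between the roots of the fingers; the fingertips stand 73 mm ahead of it and the grasp point (between the pads) lies 54 mm ahead of it (robot.tip_reach is the distance from the TCP to the fingertips, in m); z points along the fingers, x is the direction in which the jaws open and shut, and the axes are right-handed (so a half turn about z gives the same grasp; the last joint's range is limited). The gripper opens to 85 mm and grips with 20 to 120 N. Pads are 22 mm wide; open, the fingers measure 114 mm over their backs; the gripper's body (76 mm by 85 mm) begins 54 mm behind the grasp point. The pads swing forward as they close: fully open they stand 13 mm farther back than shut.
Start: joints at [1.142, 0.332, -0.065, 1.46, 0.022, 1.35, -0.088], TCP at [0.247, -0.574, 0.304] pointing down, gripper open.
Joint ranges: [-2.6, 2.6], [-0.5, 2.12], [-1.47, 1.34], [0.16, 2.42], [-1.27, 4.41], [0.06, 2.06], [-2.6, 2.6]. Speed limits (rad/s): [2.22, 2.22, 2.79, 2.79, 3.14, 3.14, 3.14].

## Interface

Orientations are given as a unit quaternion [x, y, z, w].
In Python, from workcell import robot, eyes, workorder gives the robot as it stands.
- The arm moves only by the shell command python3 -m pendant 'ROWS' [OPENING] [FORCE]. ROWS is JSON, one flat list of numbers, 4 for each row, row after row: the shift along the tool's x, y, z in m, then the turn about the tool's z in rad. In form: [tx, ty, tz, turn, tx, ty, tz, turn, ...]. A call has exactly 10 rows; each row is the pose to reach, as a shift and turn from the pose commanded when the call began, along the tool's axes at that moment; what a row does not reach only later rows make up. A row lasts 1/8 s, in which the tool goes at most 62.5 mm and 10.7 degrees, less where a joint would pass 70% of its speed; a pose out of reach is approached as far as the arm can. A call with a gripper value outside its range is refused whole. OPENING is the opening, from 0 (shut) to 1 (fully open), set as the call begins (- or left out, the last holds). The fingers move at their own pace and stop on an object; FORCE is the grip in N (left out, the last holds). Time passes only in rows, so rows that repeat a pose let the fingers close, or fill a call up. It gives the time, the measured TCP pose, the force and the opening at its end, in the units of the state.
- robot.observe(): the state, without advancing time (a new reading comes with each control period).
- eyes.camera(name): name is "side" or "top" or "wrist"; returns the picture (420x560x3 uint8, blue, green, red); there is no depth.
- eyes.camera_model(name): a dict with "mtx" (3x3 intrinsics, pixels), "k1" (the pictures are not rectified: a ray, as slopes to the right and down, at radius r is drawn at 1 + k1 r^2 times it, then the intrinsics apply), "R" (3x3) and "t" (3): a world point X has camera coordinates R X + t; the wrist camera has in their place "hand_eye" (4x4, takes a point from camera to tool coordinates, whose origin is the TCP and whose axes are the tool frame's). Camera axes: x right, y down, z forward; pixel columns grow to the right and rows downward; lengths in m; the calibration is good to about 2 mm. A picture is of the moment at which its call begins: read the wrist's pose just before it. camera_model takes no time and is no camera call.
- workorder.hand_in(): hands the job in, once; it reports no verdict.
The state is a dict: "time": time; "joint_pos": joint angles; "joint_velocities": joint speeds; "effort": joint torques, N m; "position": TCP position; "ee_rot": TCP orientation; "wrist_force": force on the tool from outside, world axes, zero at the start; "wrist_torque": the same for the moment, N m; "finger_gap": finger opening in m.
Only numpy, scipy, OpenCV 4.12 (cv2) and the standard library are available. Lean on these libraries where they do the work, as an engineer would, in place of code of your own. Each camera call takes 0.05 s, during which the arm holds its last target. There are 200 camera calls.

## Task

Take the arbor with the pointed cone tip (the centre) out of the rack and lower it into the upright spindle so that its two flange slots go over the spindle's two drive dogs and the flange sits flat on the spindle face. Lower it in, do not drop it; let go of it there, and leave the other two arbors in the rack.

Things in the scene. Friction and masses are not known exactly. Their poses are not given: they have to be found in the camera images.
- centre_grip (a point): Pointed steel centre, 0.7 kg, upright in a rack hole. Shank 50 long, tapering 37 to 23 dia, nosed to 14; flange 64 dia, 9 thick, open slots 20 wide on its +y and -y; dark grip block 28 (x, flats to pinch) by 36 (y) by 50 high; cone tip 27 dia, 19 high. Point: centre of grip block, 34 above flange underside, 84 above shank tip, 44 below cone point. z up; half a turn about z is equal. Sizes: mm.
- spindle_mouth (a point): Fixed upright spindle: white round housing, steel nose 91 dia. Point: middle of the taper mouth, in the flat face, 78 mm above the table; z up. Bevelled bore 46 wide, 39 just below, narrowing, 58 deep; 1 mm play when seated. Dogs on +y and -y, 25 to 36 from axis, 8 high, 11 wide, tops bevelled to 6, so slots fit within about 8 degrees. Fully home, the grip block's centre is 34 above this point.
- ballarbor_grip (a point): Bystander, stays in the rack: same shank, flange and grip block, but a white 14 mm ball on a thin stem on top (19 above the block). Point: centre of its grip block. Rack: plate 64 mm above the table, three 42 mm holes in a row, 110 apart; the flanges lie on the plate, the shanks hang loose in the holes and lift straight out.
- discarbor_grip (a point): Bystander, stays in the rack: same shank, flange and grip block, but a flat steel disc, 40 mm in diameter, on a short stem on top (14 above the block). Point: centre of its grip block.
Not all that is in view belongs to the job. Leave any purple look-alike of the part that bears centre_grip alone.

How it is judged:
At the end, for the whole second after the job is handed in: The centre stands in the spindle taper, upright within 4 degrees, on the axis within 6 mm, its flange down on the face within 4 mm (grip-block centre 30 to 38 mm above the mouth) with its slots over the dogs (within 15 degrees), at rest (z of centre_grip in the frame of spindle_mouth between 0.03 and 0.038 m and horizontal distance between centre_grip and spindle_mouth below 0.006 m and angle between the y axis of centre_grip and the y axis of spindle_mouth, either way round below 0.26 rad and angle between centre_grip's own z axis and vertical below 0.07 rad and linear speed of centre below 0.02 m/s); the robot touches nothing.
It fails at once if the centre is dropped into the spindle: let go over the taper with more than 16 mm still to go (horizontal distance between centre_grip and spindle_mouth below 0.04 m and z of centre_grip in the frame of spindle_mouth above 0.05 m and contact force between the fingers and centre below 0.05 N).
It fails at once if the ball arbor is moved more than 30 mm (distance of ballarbor_grip from where it was at the start of the episode above 0.03 m).
It fails at once if the disc arbor is moved more than 30 mm (distance of discarbor_grip from where it was at the start of the episode above 0.03 m).
It also fails if it takes over 51 s, if anything falls off the work surface, if the arm or the gripper's body presses on something with over 40 N, if the wrist force passes 120 N, or if a joint passes its speed limit or range.

## Working session

There is one attempt and no reset: what is moved stays moved. The work goes in short steps, Python scripts to look and compute and a shell command to move; the robot and the scene stay as the last step left them, time stands still between calls to the robot, and variables do not carry over. Pictures are saved under pics/ and viewed, about 8 in all and at most 12, crops included, and the job is handed in when it is done.

```bash
mkdir -p pics
python3 - <<'E'
from workcell import robot, eyes
import cv2, numpy as np
s=robot.observe(); print(s)
np.set_printoptions(precision=4,suppress=True)
for n in("top","side","wrist"):
    m=eyes.camera_model(n); print(n,m)
for n in("top","side"):
    cv2.imwrite(f"pics/{n}0.png",eyes.camera(n))
E
```

```text
{'time': 0.0, 'joint_pos': array([ 1.14237352,  0.33285349, -0.06470235,  1.46095243,  0.02157477,
        1.34987966, -0.08846669]), 'joint_velocities': array([-0.00148183, -0.00051493, -0.00017918, -0.00039448, -0.00021278,
       -0.0003215 , -0.00011297]), 'effort': array([ 1.76985413e-04, -6.25448155e+01,  4.86885582e-02, -3.91610670e+01,
        1.60707295e-02,  9.72649315e-03, -8.96295569e-05]), 'position': array([ 0.24663351, -0.57398254,  0.30312203]), 'ee_rot': array([ 8.35111142e-01, -5.50080805e-01, -5.94698743e-04, -3.67972267e-04]), 'wrist_force': array([-0.4343527 , -0.64242153, -0.41547084]), 'wrist_torque': array([-0.04745112,  0.00391016,  0.03773829]), 'finger_gap': 0.08555367932965445}
top {'mtx': array([[420.6302,   0.    , 284.6165],
       [  0.    , 420.6302, 206.2746],
       [  0.    ,   0.    ,   1.    ]]), 'k1': -0.02270029151430887, 'R': array([[-0.0138, -0.9998, -0.0106],
       [-0.9806,  0.0156, -0.1955],
       [ 0.1957,  0.0077, -0.9806]]), 't': array([0.06  , 0.5954, 0.8705])}
side {'mtx': array([[403.621 ,   0.    , 281.3143],
       [  0.    , 403.621 , 209.0268],
       [  0.    ,   0.    ,   1.    ]]), 'k1': -0.11312969264018059, 'R': array([[ 0.7743, -0.6327, -0.0146],
       [-0.4946, -0.5906, -0.6377],
       [ 0.3948,  0.501 , -0.7702]]), 't': array([-0.4287,  0.404 ,  0.7433])}
wrist {'mtx': array([[313.3245,   0.    , 284.1643],
       [  0.    , 313.3245, 207.9165],
       [  0.    ,   0.    ,   1.    ]]), 'k1': -0.05170690237917861, 'hand_eye': array([[ 1.    , -0.0001,  0.0001, -0.002 ],
       [ 0.0001,  0.9572,  0.2895, -0.0738],
       [-0.0001, -0.2895,  0.9572, -0.07  ],
       [ 0.    ,  0.    ,  0.    ,  1.    ]])}
```

View pics/top0.png

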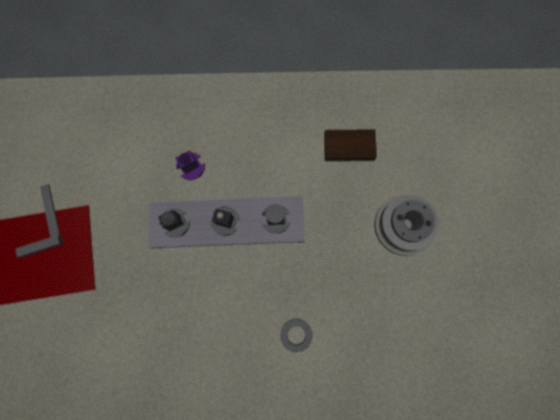

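View pics/side0.png

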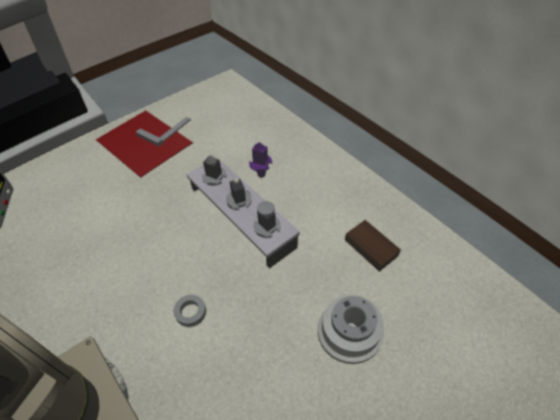

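The top view shows the rack with arbors at (172,220), (223,217) and (276,213). A purple look-alike stands at (190,163) and the spindle at (413,222). The one at (276,213) looks like the disc, so the cone is at either (172,220) or (223,217). I'll check with one close crop.

Run:
```python
import cv2, numpy as np
t=cv2.imread("pics/top0.png"); s=cv2.imread("pics/side0.png")
a=cv2.resize(t[190:260,145:310],(800,340),interpolation=cv2.INTER_CUBIC)
b=cv2.resize(s[140:245,185:305],(297,260),interpolation=cv2.INTER_CUBIC)
c=cv2.resize(t[185:265,365:450],(276,260),interpolation=cv2.INTER_CUBIC)
d=np.hstack([b,c]); d=np.hstack([d,np.zeros((260,800-d.shape[1],3),np.uint8)])
cv2.imwrite("pics/crop.png",np.clip(np.vstack([a,d])*1.6,0,255).astype(np.uint8))
```

```text
(no output)
```

View pics/crop.png

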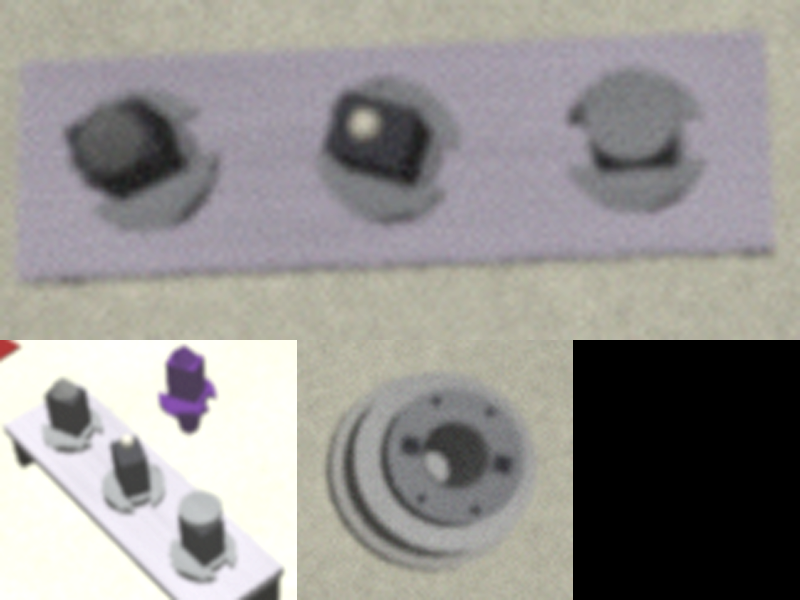

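The centre is the left arbor at (172,220): its dark block has a grey cone and no ball or disc. The middle one carries a white ball, the right one the disc, and the purple one is excluded. The dogs are at about (400.1,217.3) and (428.4,223.2). Next I'll convert these to positions.

```bash
cat > h.py <<'E'
import numpy as np, cv2
from scipy.spatial.transform import Rotation as Ro
from workcell import robot, eyes
np.set_printoptions(precision=4,suppress=True)
def campose(n,s=None):
    m=eyes.camera_model(n)
    if "R" in m: return m,m["R"].T,-m["R"].T@m["t"]
    s=s or robot.observe(); R=Ro.from_quat(s["ee_rot"]).as_matrix(); H=m["hand_eye"]
    return m,R@H[:3,:3],R@H[:3,3]+s["position"]
def ray(n,px,z,s=None):
    m,R,c=campose(n,s)
    p=cv2.undistortPoints(np.array([[px]],float),m["mtx"],np.array([m["k1"],0,0,0,0.]))[0,0]
    d=R@np.array([p[0],p[1],1]); return c+d*(z-c[2])/d[2]
def proj(n,X,s=None):
    m,R,c=campose(n,s); x=R.T@(np.array(X,float)-c)
    a=x[:2]/x[2]; a=a*(1+m["k1"]*a@a); return m["mtx"][:2,:2]@a+m["mtx"][:2,2]
def tool(dx,s=None):
    "world shift -> tool axes"
    s=s or robot.observe(); return Ro.from_quat(s["ee_rot"]).inv().apply(dx)
E
python3 - <<'E'
from h import *
def c(u,v): return (145+u*165/800,190+v*70/340)
for n,p,z in [("cone blocktop",c(125,125),.123),("L slot r",c(200,130),.073),("L flange bottom arc",c(150,230),.073),("ball",c(365,123),.142+.0),("disc",c(632,118),.135),
 ("dog1",(400.1,217.3),.086),("dog2",(428.4,223.2),.086),("face",(413.4,221),.078)]:
    print(n,p,ray("top",p,z))
for n,p,z in [("side cone",(185+65/297*120,140+45/2.476),.142)]: print(n,p,ray("side",p,z))
s=robot.observe(); print(Ro.from_quat(s["ee_rot"]).as_matrix())
E
```

```text
cone blocktop (170.78125, 215.73529411764707) [0.5674 0.2848 0.123 ]
L slot r (186.25, 216.76470588235293) [0.5736 0.2651 0.073 ]
L flange bottom arc (175.9375, 237.35294117647058) [0.5289 0.286  0.073 ]
ball (220.28125, 215.3235294117647) [0.5633 0.1797 0.142 ]
disc (275.35, 214.2941176470588) [0.5649 0.0695 0.135 ]
dog1 (400.1, 217.3) [ 0.563  -0.1948  0.086 ]
dog2 (428.4, 223.2) [ 0.5493 -0.2542  0.086 ]
face (413.4, 221) [ 0.5559 -0.225   0.078 ]
side cone (211.26262626262627, 158.17447495961227) [0.5583 0.2761 0.142 ]
[[ 0.3948 -0.9188 -0.0006]
 [-0.9188 -0.3948  0.0012]
 [-0.0013  0.0001 -1.    ]]
```

```bash
python3 -m pendant '[-0.03,-0.048,0,-0.1, -0.061,-0.095,0,-0.2, -0.091,-0.143,0,-0.3, -0.122,-0.19,0,-0.4, -0.152,-0.238,0,-0.5, -0.183,-0.286,0,-0.6, -0.213,-0.333,0,-0.7, -0.244,-0.38,0,-0.8, -0.29,-0.423,0,-0.9, -0.34,-0.466,0,-1.0]'
python3 - <<'E'
from h import *
s=robot.observe(); R=Ro.from_quat(s["ee_rot"]); print(s["position"],R.as_matrix()[:,0],s["joint_pos"])
print(tool(np.array([.562,.287,.303])-s["position"]))
E
```

```text
time: 1.35
position: [0.5398, -0.0799, 0.3036]
ee_rot: [0.997, -0.081, -0.0, -0.0]
wrist_force: [0.6, -0.0, -0.5]
finger_gap: 0.0855
[ 0.5398 -0.0799  0.3036] [ 0.9869 -0.1614 -0.0003] [ 0.5561  0.203  -0.5593  1.6489  0.1105  1.3217 -0.1834]
[-0.0373 -0.3656  0.0006]
```

```bash
python3 -m pendant '[-0.005,-0.052,0,-0.09, -0.01,-0.104,0,-0.18, -0.016,-0.156,0,-0.27, -0.021,-0.208,0,-0.36, -0.027,-0.26,0,-0.45, -0.032,-0.312,0,-0.54, -0.037,-0.366,0,-0.616, -0.037,-0.366,0,-0.616, -0.037,-0.366,0,-0.616, -0.037,-0.366,0,-0.616]'
python3 - <<'E'
from h import *
s=robot.observe(); R=Ro.from_quat(s["ee_rot"]); print(s["position"],R.as_matrix()[:,0],s["joint_pos"])
im=eyes.camera("wrist"); cv2.imwrite("pics/w1.png",im)
for X in [(.562,.287,.142),(.562,.287,.073)]: print(proj("wrist",X,s))
E
```

```text
time: 2.6
position: [0.5637, 0.2839, 0.3038]
ee_rot: [0.975, 0.222, -0.0, 0.001]
wrist_force: [-0.6, -0.4, 0.2]
finger_gap: 0.0858
[0.5637 0.2839 0.3038] [ 0.9011  0.4336 -0.0002] [ 0.0367  0.4548 -0.7888  1.4107  0.3222  1.4082 -0.3043]
[283.8568 210.2999]
[283.9813 189.4889]
```

View pics/w1.png

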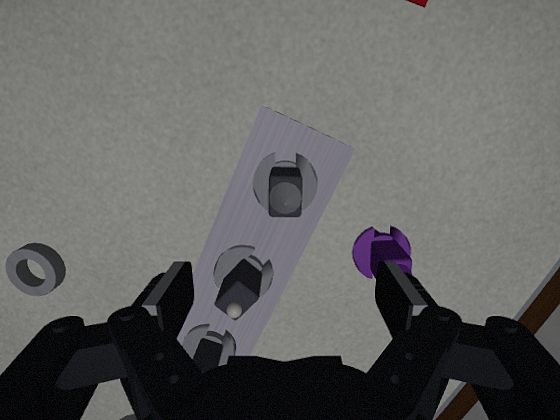

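The wrist view has the centre upright at about (285,185), almost square to the jaws. Its slot faces straight up the picture, the ball arbor is at (240,275), and the purple part at (382,250) is clear of the descent. I'll enlarge it to refine the position and angle.

Run:
```python
from h import *
im=cv2.imread("pics/w1.png")[140:230,235:335]
cv2.imwrite("pics/w1c.png",np.clip(cv2.resize(im,(660,594),interpolation=cv2.INTER_CUBIC)*1.5,0,255).astype(np.uint8))
print(ray("wrist",(382,245),.08))
```

```text
[0.6768 0.2797 0.08  ]
```

View pics/w1c.png

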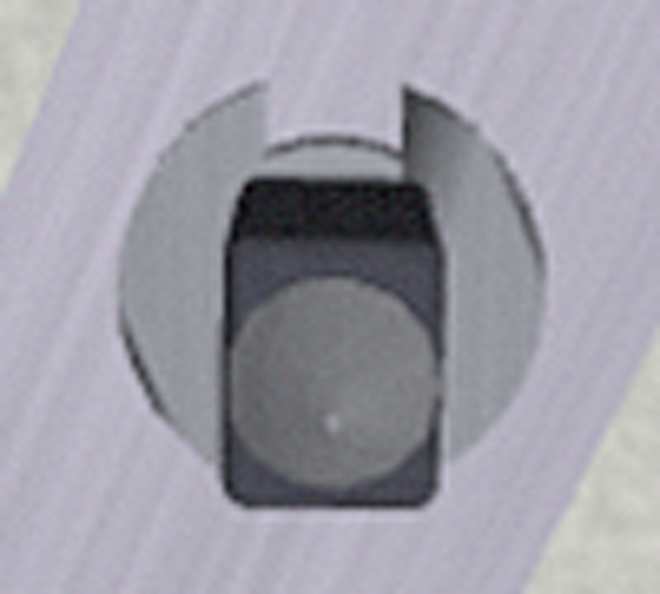

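Run:
```python
from h import *
s=robot.observe(); 
for p,z in [((285.5,204.2),.142),((285.3,196.2),.123)]:
    X=ray("wrist",p,z,s); print(X, tool(X-s["position"]))
print("top cone",ray("top",(145+112*165/800,190+135*70/340),.135), "purple",ray("top",(188,158),.1), ray("top",(191,170),.05))
```

```text
[0.561 0.292 0.142] [ 0.0011 -0.0086  0.1619]
[0.5603 0.2932 0.123 ] [ 0.001  -0.01    0.1809]
top cone [0.5611 0.2867 0.135 ] purple [0.6982 0.2589 0.1   ] [0.6858 0.2634 0.05  ]
```

```bash
python3 -m pendant '[0.001,-0.008,0,0, 0.001,-0.008,0.03,0, 0.001,-0.008,0.06,0, 0.001,-0.008,0.09,0, 0.001,-0.008,0.11,0, 0.001,-0.008,0.125,0, 0.001,-0.008,0.138,0, 0.001,-0.008,0.146,0, 0.001,-0.008,0.15,0, 0.001,-0.008,0.15,0]' 0.65 40
python3 - <<'E'
from h import *
s=robot.observe(); print(s["position"],s["wrist_force"])
im=eyes.camera("wrist"); cv2.imwrite("pics/w2.png",im)
E
```

```text
time: 3.9
position: [0.5606, 0.2932, 0.154]
ee_rot: [0.975, 0.224, 0.0, 0.0]
wrist_force: [-0.3, -0.4, 0.7]
finger_gap: 0.0555
[0.5606 0.2932 0.154 ] [-0.304  -0.3908  0.7024]
```

View pics/w2.png

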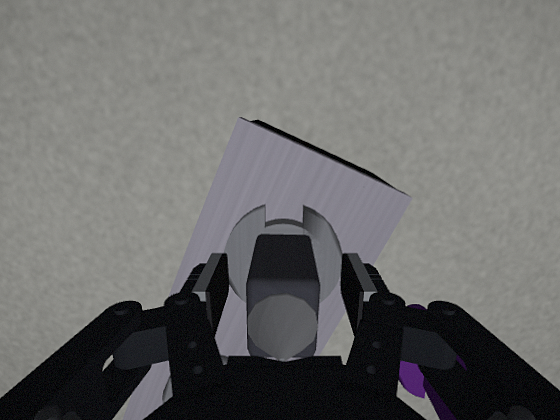

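The block sits centred between the pads (block 247–320, pads 228 and 341). I'll close and lift a little.

```bash
python3 - <<'E'
from h import *
s=robot.observe()
for p,z in [((284,278),.123),((284,235),.073),((284,205),.073)]: print(tool(ray("wrist",p,z,s)-s["position"]))
E
python3 -m pendant '[0,0,0,0, 0,0,0,0, 0,0,0,0, 0,0,0,0, 0,0,0,0, 0,0,0,0, 0,0,-0.01,0, 0,0,-0.02,0, 0,0,-0.04,0, 0,0,-0.06,0]' 0 80
```

```text
[ 0.0001 -0.0185  0.0313]
[ 0.0001 -0.0153  0.0813]
[ 0.0001 -0.0315  0.0813]
time: 5.2
position: [0.5606, 0.2932, 0.2156]
ee_rot: [0.975, 0.224, 0.0, -0.0]
wrist_force: [0.3, -0.9, -5.7]
finger_gap: 0.027
```

```bash
python3 -m pendant '[0,0,-0.05,0, 0,0,-0.1,0, -0.01,0.02,-0.115,0.04, -0.03,0.056,-0.115,0.12, -0.053,0.1,-0.115,0.2, -0.08,0.15,-0.115,0.28, -0.108,0.2,-0.115,0.36, -0.135,0.25,-0.115,0.44, -0.162,0.3,-0.115,0.52, -0.19,0.352,-0.115,0.6]'
python3 - <<'E'
from h import *
s=robot.observe(); R=Ro.from_quat(s["ee_rot"]); print(s["position"],R.as_matrix()[:,0],s["joint_pos"],s["finger_gap"])
print(tool(np.array([.534,-.322,.33])-s["position"]))
E
```

```text
time: 6.45
position: [0.5426, -0.1076, 0.3305]
ee_rot: [0.997, -0.075, 0.001, 0.0]
wrist_force: [2.4, 0.6, -5.6]
finger_gap: 0.0273
[ 0.5426 -0.1076  0.3305] [ 0.9887 -0.1498  0.0019] [ 0.6031  0.2044 -0.5617  1.5911  0.1108  1.3762 -0.1209] 0.027289696707938235
[0.0236 0.2132 0.0006]
```

```bash
python3 -m pendant '[0.005,0.045,0,0.02, 0.01,0.09,0,0.04, 0.015,0.135,0,0.06, 0.019,0.175,0,0.077, 0.022,0.2,0,0.077, 0.024,0.213,0,0.077, 0.024,0.213,0,0.077, 0.024,0.213,0,0.077, 0.024,0.213,0,0.077, 0.024,0.213,0,0.077]'
python3 - <<'E'
from h import *
s=robot.observe(); R=Ro.from_quat(s["ee_rot"]); print(s["position"],R.as_matrix()[:,0],s["joint_pos"],s["finger_gap"])
im=eyes.camera("wrist"); cv2.imwrite("pics/w3.png",im)
c=proj("wrist",(.556,-.2245,.078),s); print(c)
u,v=np.round(c).astype(int); print(u,v)
cr=im[max(v-65,0):v+65,u-70:u+70]; 
o=np.hstack([cv2.resize(im,(400,300)),np.zeros((300,400,3),np.uint8)])
print(max(v-65,0),u-70,cr.shape)
cv2.imwrite("pics/w3c.png",np.clip(cv2.resize(cr,None,fx=4.5,fy=4.5,interpolation=cv2.INTER_CUBIC)*1.4,0,255).astype(np.uint8))
E
```

```text
time: 7.7
position: [0.5353, -0.32, 0.3291]
ee_rot: [0.994, -0.112, 0.0, 0.0]
wrist_force: [0.5, 0.9, -5.6]
finger_gap: 0.027
[ 0.5353 -0.32    0.3291] [ 0.9748 -0.2231  0.0002] [ 0.79    0.3491 -0.4229  1.4093  0.1427  1.4132  0.1424] 0.027013069629860453
[284.2104  89.707 ]
284 90
25 214 (130, 140, 3)
```

View pics/w3c.png

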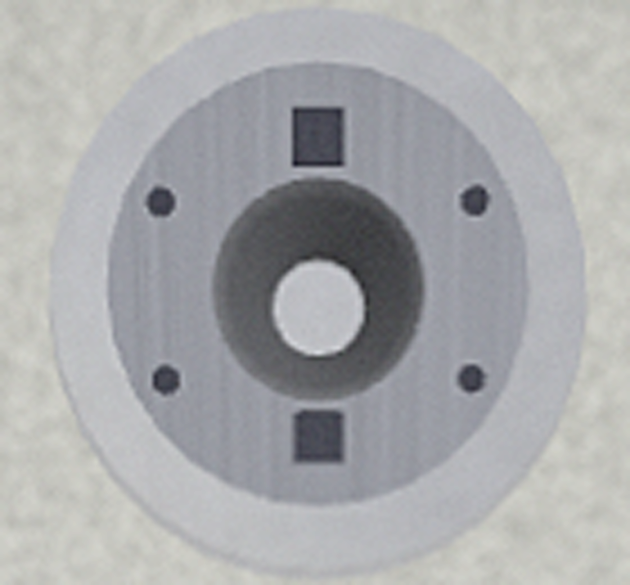

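View pics/w3.png

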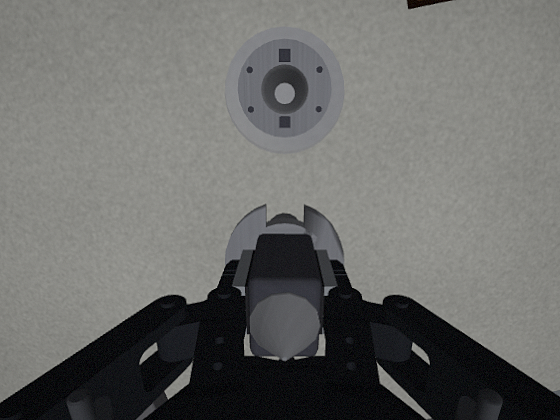

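The wrist view shows the spindle mouth at (284.7,89.2), with the dogs at (284.7,55) and (284.9,122), vertical in the picture. The arbor slot is centred on column 285, so the angle is already right. Now I'll work out the shift.

Run:
```python
from h import *
s=robot.observe()
for p,z in [((284.7,55.2),.086),((284.9,122.1),.086),((284.7,89.2),.078),((284.5,(25+62/4.5)),.078),((284.5,25+505/4.5),.078)]:
    X=ray("wrist",p,z,s); print(X,tool(X-s["position"]))
```

```text
[ 0.563  -0.1959  0.086 ] [-0.0007 -0.1275  0.2431]
[ 0.5498 -0.2544  0.086 ] [-0.0005 -0.0674  0.2431]
[ 0.5565 -0.2244  0.078 ] [-0.0007 -0.0982  0.2511]
[ 0.5664 -0.1806  0.078 ] [-0.0009 -0.1431  0.2511]
[ 0.5461 -0.2689  0.078 ] [-0.0008 -0.0525  0.2511]
```

```bash
python3 -m pendant '[0,-0.03,0,0, 0,-0.06,0,0, -0.001,-0.085,0,0, -0.001,-0.097,0.02,0, -0.001,-0.097,0.05,0, -0.001,-0.097,0.08,0, -0.001,-0.097,0.1,0, -0.001,-0.097,0.12,0, -0.001,-0.097,0.136,0, -0.001,-0.097,0.136,0]'
python3 - <<'E'
from h import *
s=robot.observe(); print(s["position"],s["wrist_force"],s["wrist_torque"])
im=eyes.camera("wrist"); a=im[160:380,170:400]; 
s=eyes.camera("side"); p=proj("side",(.556,-.2245,.11)).astype(int); b=s[p[1]-65:p[1]+65,p[0]-60:p[0]+60]
print(p)
b=cv2.resize(b,(400,433),interpolation=cv2.INTER_CUBIC); a=cv2.resize(a,(400,433),interpolation=cv2.INTER_CUBIC)
cv2.imwrite("pics/c4.png",np.clip(np.hstack([a,b])*1.5,0,255).astype(np.uint8))
E
```

```text
time: 9.0
position: [0.5553, -0.2259, 0.1918]
ee_rot: [0.994, -0.113, -0.001, -0.0]
wrist_force: [0.4, -0.0, -5.8]
finger_gap: 0.0271
[ 0.5553 -0.2259  0.1918] [ 0.4387 -0.0487 -5.7706] [-0.0101 -0.008  -0.0191]
[355 308]
```

View pics/c4.png

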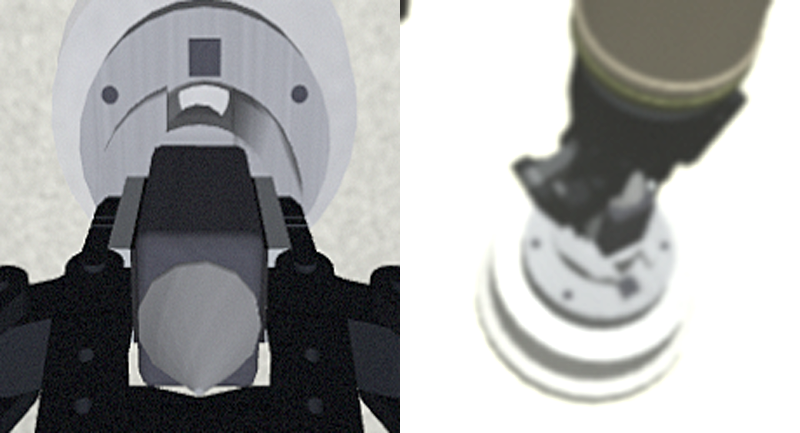

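Run:
```python
from h import *
s=robot.observe()
f=lambda u,v:(170+u/1.739,160+v/1.968)
for n,p,z in [("dog",f(205,57),.086),("slotL",f(167,95),.111),("slotR",f(235,95),.111),("flange far edge",f(167,85),.111),("edgeR",f(235,85),.111),("holes",f(110,94),.078),("h2",f(299,94),.078),("block top far edge",f(200,233),.161),("apex",f(200,393),.180)]:
    print(n,tool(ray("wrist",p,z,s)-s["position"]))
```

```text
dog [ 0.001  -0.0332  0.1075]
slotL [-0.0104 -0.029   0.0825]
slotR [ 0.0096 -0.029   0.0825]
flange far edge [-0.0103 -0.0317  0.0825]
edgeR [ 0.0095 -0.0317  0.0825]
holes [-0.0327 -0.0194  0.1155]
h2 [ 0.0347 -0.0193  0.1156]
block top far edge [-0.0008 -0.0172  0.0325]
apex [-0.0008  0.0025  0.0135]
```

The slot is about 1.4 mm off in x and 1 mm off in y from the dog. I'll correct both and descend part way with a softer grip so the arbor can align itself.

```bash
python3 -m pendant '[0.0013,-0.001,0,0, 0.0013,-0.001,0.002,0, 0.0013,-0.001,0.004,0, 0.0013,-0.001,0.006,0, 0.0013,-0.001,0.008,0, 0.0013,-0.001,0.01,0, 0.0013,-0.001,0.012,0, 0.0013,-0.001,0.014,0, 0.0013,-0.001,0.014,0, 0.0013,-0.001,0.014,0]' - 50
python3 - <<'E'
from h import *
s=robot.observe(); print(s["position"],s["wrist_force"],s["wrist_torque"])
E
```

```text
time: 10.35
position: [0.5574, -0.2253, 0.179]
ee_rot: [0.994, -0.113, 0.0, 0.0]
wrist_force: [0.4, -0.4, -5.5]
finger_gap: 0.0271
[ 0.5574 -0.2253  0.179 ] [ 0.4346 -0.4386 -5.495 ] [-0.0461  0.0119  0.031 ]
```

```bash
python3 -m pendant '[0,0,0.001,0, 0,0,0.002,0, 0,0,0.003,0, 0,0,0.004,0, 0,0,0.005,0, 0,0,0.006,0, 0,0,0.007,0, 0,0,0.008,0, 0,0,0.008,0, 0,0,0.008,0]'
python3 - <<'E'
from h import *
s=robot.observe(); print(s["position"],s["wrist_force"],s["wrist_torque"])
im=eyes.camera("wrist"); a=im[160:380,170:400]
s=eyes.camera("side"); b=s[308-65:308+65,355-60:355+60]
b=cv2.resize(b,(400,433),interpolation=cv2.INTER_CUBIC); a=cv2.resize(a,(400,433),interpolation=cv2.INTER_CUBIC)
cv2.imwrite("pics/c5.png",np.clip(np.hstack([a,b])*1.5,0,255).astype(np.uint8))
E
```

```text
time: 11.6
position: [0.5574, -0.2253, 0.171]
ee_rot: [0.994, -0.113, 0.0, 0.0]
wrist_force: [-1.0, -0.2, -4.7]
finger_gap: 0.027
[ 0.5574 -0.2253  0.171 ] [-0.9634 -0.1838 -4.6665] [ 0.027  -0.0001  0.024 ]
```

View pics/c5.png

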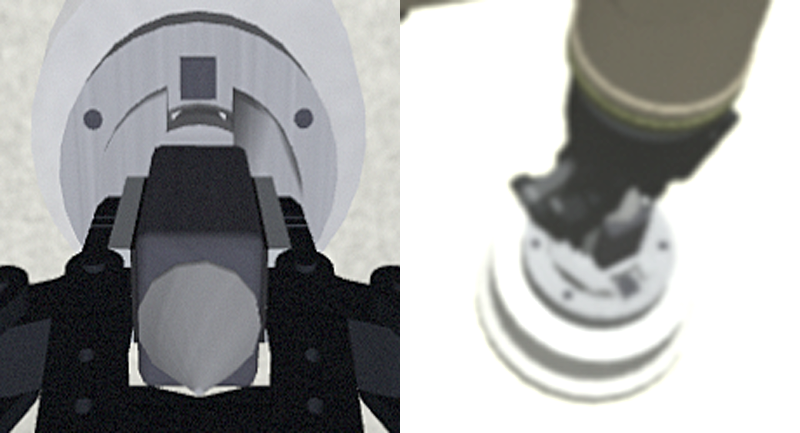

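Dog (180–216) and slot (167–234) now share an axis and the forces are small. I'll lower the last few millimetres.

```bash
python3 -m pendant '[0,0,0.001,0, 0,0,0.001,0, 0,0,0.002,0, 0,0,0.002,0, 0,0,0.003,0, 0,0,0.003,0, 0,0,0.004,0, 0,0,0.004,0, 0,0,0.004,0, 0,0,0.004,0]'
python3 - <<'E'
from h import *
s=robot.observe(); print(s["position"],s["wrist_force"],s["wrist_torque"])
f=lambda u,v:(170+u/1.739,160+v/1.968)
s["position"][2]=.171
for n,p,z in [("dog top far L",f(198,57),.086),("dog near",f(198,99),.086),("flange corner L",f(167,87),.09)]:
    print(n,tool(ray("wrist",p,z,s)-s["position"],s))
E
```

```text
time: 12.95
position: [0.5574, -0.2252, 0.1685]
ee_rot: [0.994, -0.113, 0.0, 0.0]
wrist_force: [-7.4, 3.1, 12.1]
finger_gap: 0.0271
[ 0.5574 -0.2252  0.1685] [-7.4109  3.0517 12.1162] [0.6643 1.7412 0.0399]
dog top far L [-0.0013 -0.0385  0.085 ]
dog near [-0.0013 -0.0272  0.085 ]
flange corner L [-0.0102 -0.0316  0.081 ]
```

```bash
python3 -m pendant '[-0.0005,0,0,0, -0.001,0,0,0, -0.001,0,0,0, -0.001,0,0,0, -0.001,0,0,0, -0.001,0,0,0, -0.001,0,0,0, -0.001,0,0,0, -0.001,0,0,0, -0.001,0,0,0]'
python3 - <<'E'
from h import *
s=robot.observe(); print(s["position"],s["wrist_force"],s["wrist_torque"])
im=eyes.camera("wrist"); a=im[160:380,170:400]
s=eyes.camera("side"); b=s[308-65:308+65,355-60:355+60]
b=cv2.resize(b,(400,433),interpolation=cv2.INTER_CUBIC); a=cv2.resize(a,(400,433),interpolation=cv2.INTER_CUBIC)
cv2.imwrite("pics/c6.png",np.clip(np.hstack([a,b])*1.5,0,255).astype(np.uint8))
E
```

```text
time: 14.2
position: [0.5572, -0.2252, 0.1685]
ee_rot: [0.994, -0.113, 0.001, 0.0]
wrist_force: [-1.8, 1.2, 7.3]
finger_gap: 0.0271
[ 0.5572 -0.2252  0.1685] [-1.8191  1.2332  7.2698] [0.3115 0.8004 0.0049]
```

View pics/c6.png

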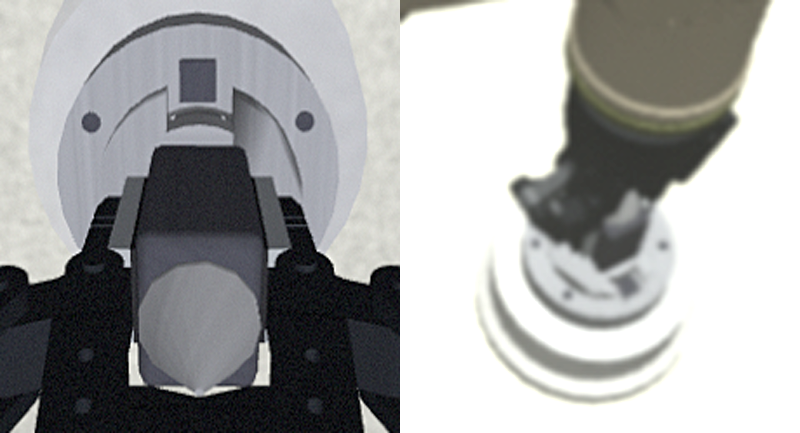

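```bash
python3 -m pendant '[0,0,0,0, 0,0,0,0, 0,0,0,0, 0,0,0,0, 0,0,0,0, 0,0,-0.005,0, 0,0,-0.015,0, 0,0,-0.03,0, 0,0,-0.03,0, 0,0,-0.03,0]' 0.65
python3 - <<'E'
from h import *
s=robot.observe(); print(s["position"],s["wrist_force"],s["finger_gap"])
im=eyes.camera("wrist"); a=im[120:380,150:420]
cv2.imwrite("pics/w7.png",im)
S=eyes.camera("side"); b=S[308-65:308+65,355-60:355+60]
b=cv2.resize(b,(360,390),interpolation=cv2.INTER_CUBIC); a=cv2.resize(a,(405,390),interpolation=cv2.INTER_CUBIC)
cv2.imwrite("pics/c7.png",np.clip(np.hstack([a,b])*1.5,0,255).astype(np.uint8))
E
```

```text
time: 15.55
position: [0.5563, -0.2251, 0.197]
ee_rot: [0.994, -0.113, 0.0, 0.0]
wrist_force: [0.7, -0.1, -0.5]
finger_gap: 0.0555
[ 0.5563 -0.2251  0.197 ] [ 0.6538 -0.0541 -0.5081] 0.0554783504540001
```

View pics/c7.png

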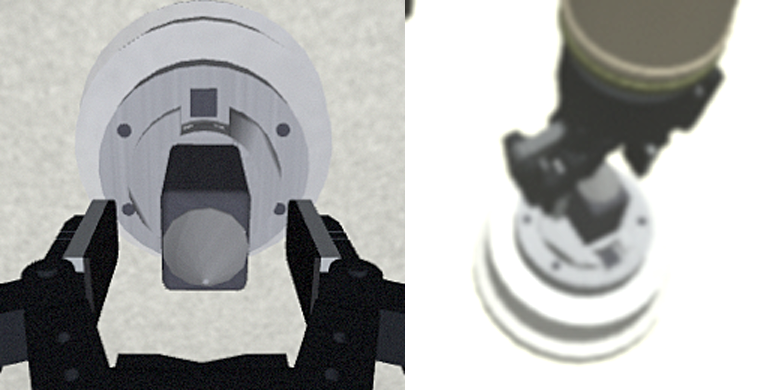

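I've used all 12 views, so from here on I check by numbers. First a PnP fit of the released arbor and spindle from features in that last picture (block top corners, apex, slot corners, bolt holes).

Run:
```python
from h import *
s=robot.observe(); m,R,c=campose("wrist",s)
f=lambda u,v:(150+u/1.5,120+v/1.5)
im=cv2.imread("pics/w7.png"); g=cv2.GaussianBlur(cv2.cvtColor(im,cv2.COLOR_BGR2GRAY),(3,3),0).astype(int)
for r in (252,262,300,306): print("row",r,g[r,250:324])
for cc in (262,270,286,304): print("col",cc,g[185:320,cc])
```

```text
row 252 [106 108 108 109 112 112  90  52  35  40  44  47  49  51  52  53  52  52
  54  54  54  54  54  53  53  53  53  52  53  53  52  50  51  52  53  52
  52  53  52  52  53  52  53  53  52  52  52  52  52  53  54  54  54  53
  53  53  52  52  53  52  52  52  51  49  46  43  52  81 106 110 108 107
 108 110]
row 262 [106 107 109 109 110 109  94  60  39  41  47  50  52  53  52  53  53  54
  54  54  54  56  61  69  76  81  85  87  89  89  88  88  88  88  89  90
  91  92  92  92  92  93  93  93  93  92  91  89  86  82  77  71  66  61
  56  54  54  56  56  56  55  53  52  51  48  48  66  93 108 109 108 108
 110 111]
row 300 [134 134 134 134 134 136 138 113  62  41  46  49  52  59  67  70  69  69
  70  72  73  74  76  77  78  78  77  78  80  81  83  84  86  86  87  89
  90  92  94  94  94  95  95  94  93  93  93  92  90  89  89  88  88  88
  88  87  87  86  81  72  60  53  49  46  62 107 139 143 140 139 137 135
 134 135]
row 306 [140 139 138 137 138 140 142 120  70  43  45  48  51  53  54  53  53  53
  53  55  56  59  65  69  71  72  73  74  74  75  76  75  75  77  82  91
 101 104 101  96
[... 1667 characters left out ...]
  92  92  92  92  92  92  91  91
  91  91  90  89  89  90  90  90  91  91  91  91  93 101 107 104  86  66
  49  48  83 129 145 143 144 144 142]
col 304 [108 109 108 109 110 106  88  62  46  44  46  49  49  49  49  51  52  53
  54  56  58  59  59  59  59  62  75  94 105 106  93  60  29  22  24  23
  23  25  26  26  26  25  24  23  24  24  23  24  24  24  25  24  24  24
  23  24  24  25  26  25  25  28  34  42  48  51  52  53  55  56  56  55
  55  55  55  54  54  56  66  81  91  94  93  92  92  92  91  91  92  91
  91  91  91  91  92  92  92  92  93  93  94  93  93  93  93  92  92  92
  91  90  89  89  88  88  88  88  87  84  80  74  64  55  51  52  53  53
  50  53  90 136 148 144 141 139 138]
```

Run:
```python
from h import *
from scipy.optimize import least_squares
s=robot.observe(); s["position"]=s["position"].copy()
P=lambda X: proj("wrist",X,s)
Rt=Ro.from_quat(s["ee_rot"]).as_matrix(); Rz=np.column_stack([Rt[:,0],-Rt[:,1],-Rt[:,2]])  # arbor x,y,z axes
def model(p):
    A=Rz@Ro.from_euler("xyz",[p[3],p[4],p[5]]).as_matrix(); t=p[:3]
    q=lambda x,y,z: P(t+A@np.array([x,y,z]))
    def edge(x,row):
        a,b=q(x,-.018,.025),q(x,.018,.025); k=(row-a[1])/(b[1]-a[1]); return a[0]+k*(b[0]-a[0])
    ap=q(0,0,.044)
    return np.array([edge(-.014,262),edge(-.014,306),edge(.014,262),edge(.014,306),q(0,.018,.025)[1],q(0,-.018,.025)[1],*ap])
obs=np.array([256.6,257.9,316.3,313.9,247.6,313.2,287,306.8])
for prior in (1e-3,1):   # upright prior, free tilt
    r=least_squares(lambda p:np.r_[model(p)-obs,p[3:5]/np.radians(3)/prior*(1 if prior<1 else .0),p[5]*0],[.556,-.225,.112,0,0,0],x_scale=[.01,.01,.01,.1,.1,.1])
    print(r.x, "dz to mouth",r.x[2]-.078,"resid",(model(r.x)-obs))
# spindle: near/far bolt holes, dog, rel. tool
f=lambda u,v:(150+u/1.5,120+v/1.5)
h=[ray("wrist",f(*p),.078,s) for p in [(124,130),(283,130),(128,209),(279,209)]]
print("holes",np.array(h),"centre",np.mean(h,0),[np.linalg.norm(h[i]-h[j]) for i,j in ((0,1),(2,3),(0,2),(1,3))])
```

```text
[ 0.5555 -0.2273  0.1083  0.      0.     -0.0093] dz to mouth 0.030294005624458317 resid [ 0.1837 -0.2393  0.0673  0.4544  0.4078  1.0564 -0.4097 -1.2904]
[ 0.5555 -0.2257  0.1088  0.0389  0.0118 -0.0081] dz to mouth 0.03077872835242515 resid [-0.1384 -0.3284  0.1292  0.3241  0.4019 -0.1697  0.013  -0.2574]
holes [[ 0.5277 -0.1988  0.078 ]
 [ 0.5926 -0.2138  0.078 ]
 [ 0.5195 -0.2344  0.078 ]
 [ 0.5846 -0.2493  0.078 ]] centre [ 0.5561 -0.2241  0.078 ] [np.float64(0.06665566599768796), np.float64(0.06678021472217902), np.float64(0.03645810574128778), np.float64(0.03645109557044036)]
```

The PnP fit puts the grip block about 31 mm above the mouth, nearly upright, on axis to within about 2 mm. That has a depth uncertainty of around 3 mm, so I'll confirm with a gentle probe: closed fingertips touching the cone point should make contact at TCP z of about 0.229 if it is home. First I rise.

```bash
python3 -m pendant '[0,0,-0.015,0, 0,0,-0.03,0, 0,0,-0.045,0, 0,0,-0.06,0, 0,0,-0.06,0, 0,0,-0.06,0, 0,0,-0.06,0, 0,0,-0.06,0, 0,0,-0.06,0, 0,0,-0.06,0]' && python3 -m pendant '[0,0,0,0, 0,0,0,0, 0,0,0,0, 0,0,0,0, 0,0,0,0, 0,0,0,0, 0,0,0.01,0, 0,0,0.015,0, 0,0,0.018,0, 0,0,0.018,0]' 0 50
```

```text
time: 16.9
position: [0.5563, -0.2251, 0.2568]
ee_rot: [0.994, -0.113, -0.0, -0.0]
wrist_force: [0.5, 0.1, -0.7]
finger_gap: 0.0558
time: 18.15
position: [0.5563, -0.225, 0.2386]
ee_rot: [0.994, -0.113, -0.0, -0.0]
wrist_force: [1.0, -0.5, 1.0]
finger_gap: 0.0002
```

```bash
python3 -m pendant '[0,0,0.001,0, 0,0,0.002,0, 0,0,0.003,0, 0,0,0.004,0, 0,0,0.005,0, 0,0,0.006,0, 0,0,0.0065,0, 0,0,0.007,0, 0,0,0.007,0, 0,0,0.007,0]'
```

```text
time: 19.4
position: [0.5564, -0.2251, 0.232]
ee_rot: [0.994, -0.113, 0.0, 0.0]
wrist_force: [0.3, 0.0, -0.2]
finger_gap: 0.0001
```

```bash
python3 -m pendant '[0,0,0.0005,0, 0,0,0.001,0, 0,0,0.0015,0, 0,0,0.002,0, 0,0,0.0025,0, 0,0,0.003,0, 0,0,0.003,0, 0,0,0.003,0, 0,0,0.003,0, 0,0,0.003,0]'
```

```text
time: 20.65
position: [0.5564, -0.2251, 0.2289]
ee_rot: [0.994, -0.113, 0.0, 0.0]
wrist_force: [0.9, -0.4, 0.1]
finger_gap: 0.0001
```

```bash
python3 -m pendant '[0,0,0.0005,0, 0,0,0.001,0, 0,0,0.0015,0, 0,0,0.002,0, 0,0,0.002,0, 0,0,0.0025,0, 0,0,0.0025,0, 0,0,0.0025,0, 0,0,0.0025,0, 0,0,0.0025,0]'
```

```text
time: 21.9
position: [0.5567, -0.2251, 0.2277]
ee_rot: [0.994, -0.113, 0.001, 0.0]
wrist_force: [-3.5, 1.1, 9.7]
finger_gap: 0.0001
```

Contact came at TCP z 0.2277, with 10 N and no movement. That puts the cone point at about 0.155, against an expected 0.156, so the flange is home; if it sat on the dogs the point would be 8 mm higher. Now I retract and hand in.

```bash
python3 -m pendant '[0,0,-0.01,0, 0,0,-0.03,0, 0,0,-0.05,0, 0,0,-0.08,0, 0,0,-0.1,0, 0,0,-0.1,0, 0,0,-0.1,0, 0,0,-0.1,0, 0,0,-0.1,0, 0,0,-0.1,0]'
python3 - <<'E'
from h import *
from workcell import workorder
s=robot.observe(); im=eyes.camera("wrist"); cv2.imwrite("pics/w9.png",im)
g=cv2.cvtColor(im,cv2.COLOR_BGR2GRAY)
# grip block top = dark blob near where it must be
p=proj("wrist",(.5561,-.2243,.137),s); u,v=np.round(p).astype(int); w=g[v-45:v+45,u-50:u+50]
n,l,st,ce=cv2.connectedComponentsWithStats((w<62).astype(np.uint8)); 
print(p,s["wrist_force"],[(st[i].tolist(),(ce[i]+[u-50,v-45]).round(1)) for i in range(1,n) if st[i,4]>30])
print("side corners dark/ball/disc move:",)
a=cv2.imread("pics/side0.png").astype(int); b=eyes.camera("side").astype(int)
print(np.abs(a-b)[165:240,225:285].mean(), np.abs(a-b)[165:240,225:285].max())
print(workorder.hand_in())
E
```

```text
time: 23.15
position: [0.5563, -0.225, 0.3261]
ee_rot: [0.994, -0.113, -0.0, -0.0]
wrist_force: [0.0, -0.4, 0.1]
finger_gap: -0.0001
[285.2042 203.8395] [ 0.0026 -0.3677  0.0899] [([45, 0, 10, 6, 59], array([284.6, 161.5])), ([41, 3, 27, 11, 72], array([291. , 167.7])), ([35, 16, 32, 50, 750], array([285.1, 193.8]))]
side corners dark/ball/disc move:
32.90177777777778 104
the job is handed in; nothing more can be done
None
```

I took the cone-tipped centre, the left arbor in the rack, and lowered it into the spindle with its slots lined up to the dogs. I let it go there and handed the job in at about 23 s, with the gripper well clear. The hand-in gave no verdict.

**Seating checks that agreed:**
- **Height by touch:** closed fingertips met the cone point at TCP z 0.2277, which puts the point at about 0.155 m against 0.156 m expected when home. It did not give under about 10 N. A flange resting on the dogs would sit 8 mm higher.
- **Position:** the last dark-blob check found the block where it should be sideways, at pixel column 285.1 against 285.2 expected. I checked nothing more in the other direction there.

**Checks that disagreed or were weak:**
- **Height by camera:** the fit to the released arbor put the grip block 30 to 31 mm above the mouth, at the edge of the 30 to 38 mm band. I trusted the touch result, since the camera's depth is only good to about 3 mm.
- **Tilt by camera:** the same fit suggested about 2° of tilt, but that number is noisy.
- **Bystander arbors:** my before-and-after comparison of the side camera over the rack showed a large change, averaging about 33 grey levels. The arm was probably in that view, but I had used all my picture views and handed in without checking. So I have no camera confirmation that the ball and disc arbors stayed put. By my path figures the carried part passed about 4 cm above them, and no force reading suggested contact.

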